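# Stack two spot tiles on the draining rack

## Robot

A 6-joint arm with a two-finger parallel gripper is mounted at the origin on the work surface. World frame = base frame: x ahead of the robot, y to its left, z up, the work surface at z = 0. Lengths are in mm, angles in rad, forces in N, time in s.
With the tool pointing down it reaches from about 425 to 1125 mm from the base axis. Payload 14.9 kg.
Tool frame: the origin (TCP) lies between the finger pads; the fingertips stand 19 mm ahead of it and the grasp point (between the pads) is the TCP; z points along the fingers, y is the line along which they close (so a half turn about z gives the same grasp; the last joint's range is limited). The gripper opens to 91 mm and grips with 3 to 60 N. Pads are 32 mm wide; open, the fingers measure 118 mm over their backs; the gripper's body (76 mm by 178 mm) begins 60 mm behind the grasp point.
Start: joints at [-1.344, 0.379, 1.734, -0, 1.028, -0.033], TCP at [179.816, -676.524, 232.932] pointing down, gripper open.
Joint ranges: [-2.77, 2.77], [-0.74, 2.19], [0, 2.66], [-1.06, 4.2], [0.31, 2.87], [-3.08, 3.08]. Speed limits (rad/s): [1.89, 1.89, 2.39, 3.14, 3.14, 3.14].

## Interface

Orientations are given as a unit quaternion [x, y, z, w].
In Python, from bench import bot gives the robot as it stands. The module is installed in compiled form; this text tells all that it offers.
- The arm moves only by the tool play_rows, never from a script. Its argument "series" is text: rows parted by semicolons, each of 7 numbers parted by spaces: the shift along the tool's x, y, z in m, then the turn, a rotation vector about the tool's x, y, z in rad, then the opening, from -1 (shut) to 1 (fully open). A call has 1 to 5 rows; each row is the pose to reach, as a shift and turn from the pose commanded when the call began, along the tool's axes at that moment; what a row does not reach only later rows make up. A row lasts 1/12 s, in which the tool goes at most 41.7 mm and 7.16 degrees, less where a joint would pass 70% of its speed; a pose out of reach is approached as far as the arm can. A call with a gripper value outside its range is refused whole. The fingers move at their own pace and stop on an object; the grip force is fixed at half the most. Time passes only in rows, so rows that repeat a pose let the fingers close. It gives the time, the measured TCP pose, the force, the opening and the grip force at its end, in the units of the state.
- bot.state(): the state, without advancing time (a new reading comes with each control period).
- bot.get_image(name): name is "scene" or "top" or "wrist"; returns (picture, depth): 400x640x3 uint8, red, green, blue; 400x640 float32, mm along the optical axis (not along the pixel's ray), 0 where there is no reading.
- bot.camera_info(name): a dict with "mtx" (3x3 intrinsics, pixels), "D" ([k1, k2, p1, p2, k3] as OpenCV has them; the pictures are not rectified), "camera_from_world" (4x4, takes a point from world to camera coordinates). Camera axes: x right, y up, looking along -z (the intrinsics and any distortion apply to the point x, -y, -z); pixel columns grow to the right and rows downward; lengths in mm; the calibration is good to about 2 mm. A picture is of the moment at which its call begins: read the wrist's pose just before it. camera_info takes no time and is no camera call; for the wrist camera it gives the pose at the moment of the call.
- bot.close_job(): hands the job in; it is judged then, once.
The state is a dict: "t": time; "joint_pos": joint angles; "joint_vel": joint speeds; "tau": joint torques, N m; "ee_pos": TCP position; "orientation": TCP orientation; "wrist_force": force on the tool from outside, world axes, zero at the start; "ft_torque": the same for the moment, N m; "gripper_width": finger opening in mm; "finger_force": force on a finger pad.
Only numpy, scipy, OpenCV 4.12 (cv2) and the standard library are available. Lean on these libraries where they do the work, as an engineer would, in place of code of your own. Each camera call takes 0.05 s, during which the arm holds its last target. There are 200 camera calls.

## Task

Put the two white spot tiles away on the sloping draining rack, wells up: lay the long tile flat on the slope first, then the short tile squarely on top of it, each lying lengthwise up the slope with its lower end resting against the upright stop. They are porcelain, so set them down gently, let go, and leave the other things where they are.

Things in the scene. Friction and masses are not known exactly. Their poses are not given: they have to be found in the camera images.
- long_tile_mid (a point): centre (half-way up) of the long white porcelain spot tile: a slab 140 (x) x 60 (y) x 16 (z) mm with 2 rows of 6 shallow round wells on top, about 0.28 kg; it starts flat on the table, wells up, left or right of the rack. x runs along its length, y across its width, z out of the well side. Both ends are alike.
- short_tile_mid (a point): centre (half-way up) of the short white porcelain spot tile: a slab 90 (x) x 60 (y) x 16 (z) mm with 2 rows of 3 larger wells, about 0.18 kg; it starts flat on the table, wells up, on the other side of the rack. Axes as for the long tile.
- stop_foot (a point): middle of the corner line where the draining rack's sloping deck meets the upright stop at its low end (the end away from the robot), 35 mm above the table. x runs up the slope (25 degrees above level, roughly back towards the robot), y sideways (level), z square off the deck. Deck: flat steel plate, x 0 to 169 mm, y -75 to 75, no side walls. Stop: 6 mm plate across the whole width, face at x = 0, 36 mm high off the deck.
- rack: the fixed steel draining rack that carries deck and stop; its top end is 106 mm above the table, footprint about 160 x 150 mm. Origin: on the table under its middle, x level towards its high end. A tile does not reliably slide down the deck by itself.
- plain_tile: plain white ceramic tile without wells, 90 x 90 x 10 mm, lying flat between the robot and the rack; a bystander. Origin: centre of its underside
- beaker: open glass beaker, 72 mm diameter, 75 mm tall, on the far left; a bystander. Origin: centre of its underside
- vial_a: brown glass vial with a black cap, 28 mm diameter, 80 mm tall, left of the rack; a bystander. Origin: centre of its underside
- vial_b: brown glass vial with a black cap, 28 mm diameter, 80 mm tall, right of the rack; a bystander. Origin: centre of its underside
- wash_bottle: white plastic bottle, 66 mm diameter, 120 mm tall, on the far right; a bystander. Origin: centre of its underside
- petri_dish: open glass dish, 90 mm diameter, 16 mm tall, beyond the rack; a bystander. Origin: centre of its underside
Things that resemble listed ones, but are neither listed nor needed, are in the scene too. Leave any blue or pink look-alike of the rack alone.

How it is judged (in metres and radians):
On the way:
1. the long tile lies on the deck with its lower end against the stop, wells up, let go (x of long_tile_mid in the frame of stop_foot between 0.062 and 0.077 m and z of long_tile_mid in the frame of stop_foot between 0.003 and 0.013 m and angle between the x axis of long_tile_mid and the x axis of stop_foot, either way round below 0.14 rad and angle between long_tile_mid's own z axis and vertical below 0.75 rad and y of long_tile_mid in the frame of stop_foot between -0.04 and 0.04 m and contact force between the fingers and long_tile below 0.3 N and linear speed of long_tile below 0.02 m/s and angular speed of long_tile below 0.2 rad/s), for 0.2 s.
At the end, for the whole second after the job is handed in: Long tile flat on the deck, short tile flat on top, both wells up, at rest and let go, lower ends within 7 mm of the stop, turned under 0.14 rad from the slope line; long tile within 40 mm sideways of the deck's middle, short tile within 16 mm sideways of the long one (all of step 1 and x of short_tile_mid in the frame of stop_foot between 0.037 and 0.052 m and z of short_tile_mid in the frame of stop_foot between 0.019 and 0.029 m and angle between the x axis of short_tile_mid and the x axis of stop_foot, either way round below 0.14 rad and angle between short_tile_mid's own z axis and vertical below 0.75 rad and y of short_tile_mid in the frame of long_tile_mid between -0.016 and 0.016 m and contact force between the fingers and short_tile below 0.3 N and linear speed of short_tile below 0.02 m/s and angular speed of short_tile below 0.2 rad/s); the robot touches nothing.
It fails at once if another thing on the table is moved more than 30 mm (distance of any of plain_tile, beaker, vial_a, vial_b, wash_bottle, petri_dish from where it was at the start of the episode above 0.03 m).
It fails at once if a tile is dropped or pressed hard (over 45 N) onto the rack or the other tile (contact force between any of long_tile, short_tile and rack above 45 N or contact force between long_tile and short_tile above 45 N).
It also fails if it takes over 64 s, if anything falls off the work surface, if the arm or the gripper's body presses on something with over 40 N, if the wrist force passes 120 N, or if a joint passes its speed limit or range.

## Working session

There is one attempt and no reset: what is moved stays moved. The work goes in short steps, Python scripts to look and compute and a tool call to move; the robot and the scene stay as the last step left them, time stands still between calls to the robot, and variables do not carry over. Pictures are saved under pics/ and viewed, at most 10 in all, crops included, and the job is handed in when it is done.

Besides the shell and the picture viewer there is one more tool, called after "Call:" by a JSON object that holds its "name" and its "arguments". play_rows: Moves the arm, as the interface text tells. Its arguments: {"type":"object","properties":{"series":{"type":"string"}},"required":["series"]}

```bash
mkdir -p pics
cat > h.py <<'E'
import numpy as np, cv2
from bench import bot
from scipy.spatial.transform import Rotation as R
def grab(n):
    ci=bot.camera_info(n); im,d=bot.get_image(n); return ci,im,d
def pts(ci,d,px=None):
    "world points for every pixel (or the given pixels Nx2 with depths)"
    h,w=d.shape
    u,v=np.meshgrid(np.arange(w),np.arange(h))
    p=np.stack([u,v],-1).reshape(-1,1,2).astype(np.float64)
    n=cv2.undistortPoints(p,np.array(ci["mtx"]),np.array(ci["D"])).reshape(-1,2)
    z=d.reshape(-1,1)
    c=np.hstack([n[:,:1]*z,-n[:,1:]*z,-z,np.ones_like(z)])
    return (c@np.linalg.inv(np.array(ci["camera_from_world"])).T)[:,:3].reshape(h,w,3)
def ray(ci,px,z):
    "pixels to world on plane z"
    n=cv2.undistortPoints(np.array(px,float).reshape(-1,1,2),np.array(ci["mtx"]),np.array(ci["D"])).reshape(-1,2)
    M=np.linalg.inv(np.array(ci["camera_from_world"]))
    d=np.c_[n[:,0],-n[:,1],-np.ones(len(n))]@M[:3,:3].T
    o=M[:3,3]; return o+d*((z-o[2])/d[:,2])[:,None]
E
python3 - <<'E'
from h import *
for n in("scene","top"):
    ci,im,d=grab(n); cv2.imwrite(f"pics/{n}0.png",im[...,::-1]); np.savez(f"{n}0.npz",im=im,d=d,P=pts(ci,d))
    print(n,np.linalg.inv(ci["camera_from_world"])[:3,3],ci["mtx"][0][0],ci["D"])
s=bot.state();print(s["ee_pos"],s["orientation"],s["gripper_width"])
E
```

```text
scene [898.17322371 659.07484406 699.2403746 ] 392.7781105684433 [-0.06003388  0.          0.          0.          0.        ]
top [ 427.87893095   13.73213311 1060.22678303] 381.2895374872013 [-0.0399511  0.         0.         0.         0.       ]
[ 179.73859881 -676.18496641  232.35475019] [ 9.91573106e-01  1.29547368e-01 -5.07451683e-05 -5.02959456e-04] 91.09708358327757
```

View pics/top0.png

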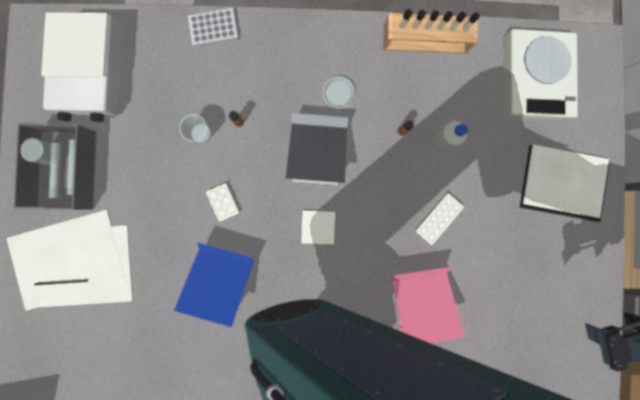

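View pics/scene0.png

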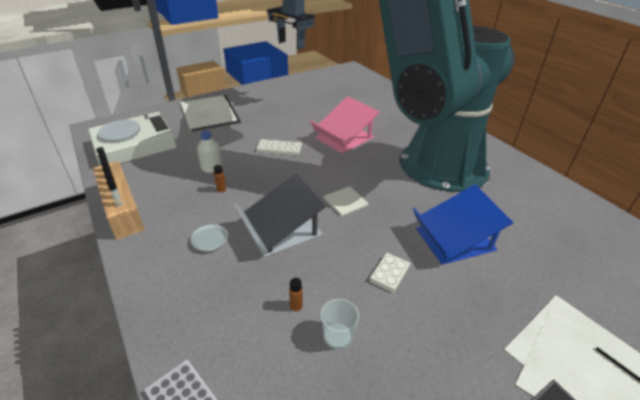

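The top view shows a six-by-two-well tile at (440,218), the long one, and a larger-well tile at (222,201), the short one. The grey rack is at (317,150), with its stop at the strip (319,121). Look-alikes: the plain tile at (319,227) has no wells, the well plate at (213,26) is far too big and has many wells, and the blue (215,285) and pink (428,305) racks are the wrong colour. I'll measure and confirm in a crop.

Run:
```python
from h import *
z=np.load("top0.npz");im,d,P=z["im"],z["d"],z["P"];ci=bot.camera_info("top")
cv2.imwrite("pics/crop.png",cv2.resize(im[100:260,180:480,::-1],None,fx=2.6,fy=2.6,interpolation=cv2.INTER_CUBIC))
g=im.min(-1); m=((g>135)&(im.max(-1)-g<45)).astype(np.uint8)
m=cv2.morphologyEx(m,cv2.MORPH_CLOSE,np.ones((5,5)))
for nm,(u,v) in dict(long=(440,218),short=(222,201),plain=(319,227)).items():
    k=np.zeros_like(m);k[v-35:v+35,u-35:u+35]=m[v-35:v+35,u-35:u+35]
    c=max(cv2.findContours(k,0,2)[0],key=cv2.contourArea)
    w=ray(ci,c.reshape(-1,2),10 if nm=="plain" else 16)
    r=cv2.minAreaRect(w[:,:2].astype(np.float32));b=cv2.boxPoints(r)
    e=[b[1]-b[0],b[2]-b[1]];l=max(e,key=np.linalg.norm)
    hz=P[v-3:v+4,u-3:u+4,2]
    print(nm,np.round(r[0],1),np.round(r[1],1),"yaw",round(np.arctan2(l[1],l[0]),3),"z",np.median(hz))
# deck plane
q=P[132:175,297:340].reshape(-1,3);q=q[d[132:175,297:340].ravel()>0]
c=np.median(q,0);
for _ in range(3):
    a=np.linalg.svd(q-q.mean(0),full_matrices=False);n=a[2][2]*np.sign(a[2][2][2]);r=(q-q.mean(0))@n;q=q[abs(r)<2.5*r.std()+.2]
print("deck n",n,"tilt",np.degrees(np.arccos(n[2])),"cen",q.mean(0),r.std())
x=-np.array([n[0],n[1],0]);x/=np.linalg.norm(x);print("uphill az",np.arctan2(x[1],x[0]))
for n_ in("top","scene"):
  zz=np.load(n_+"0.npz");A=zz["P"].reshape(-1,3)
  s=(A[:,0]>560)&(A[:,0]<860)&(abs(A[:,1]-10)<120)&(A[:,2]>15)&(A[:,2]<125)
  A=A[s];c2=q.mean(0);on=abs((A-c2)@n)<2.5
  o=A[on];ux=np.array([x[0],x[1],0]);uy=np.array([-x[1],x[0],0])
  print(n_,"deck range z",np.percentile(o[:,2],[0.5,99.5]),"along",np.percentile((o-c2)@ux,[.5,99.5]),"side",np.percentile((o-c2)@uy,[.5,99.5]))
  t=A[((A-c2)@n>8)];print("above deck",len(t),np.percentile(t,[2,50,98],axis=0).round(1).tolist())
```

```text
long [ 413.9 -347.2] [191.6 194. ] yaw -1.55 z 16.596701580562012
short [444.6 254.9] [188.8 189.8] yaw -1.544 z 15.296140772314175
plain [379.5  10.6] [189.8 143.3] yaw 0.027 z 9.50255482307466
deck n [ 0.4244369  -0.02059943  0.90522317] tilt 25.146643231007907 cen [574.231901    -4.95305272  72.50403733] 1.4097388576959518
uphill az 3.0930971576072555
top deck range z [33.0373639  80.06934216] along [-82.42358783  15.51976696] side [-77.64092456  70.95608196]
above deck 562 [[657.4, -95.4, 15.3], [668.2, -16.5, 55.9], [792.4, 65.3, 68.7]]
scene deck range z [34.67972267 80.84977043] along [-79.46907876  15.41570691] side [-81.33372118  69.42643882]
above deck 318 [[658.1, -96.5, 15.1], [673.2, -20.8, 55.9], [795.1, 71.2, 69.2]]
```

View pics/crop.png

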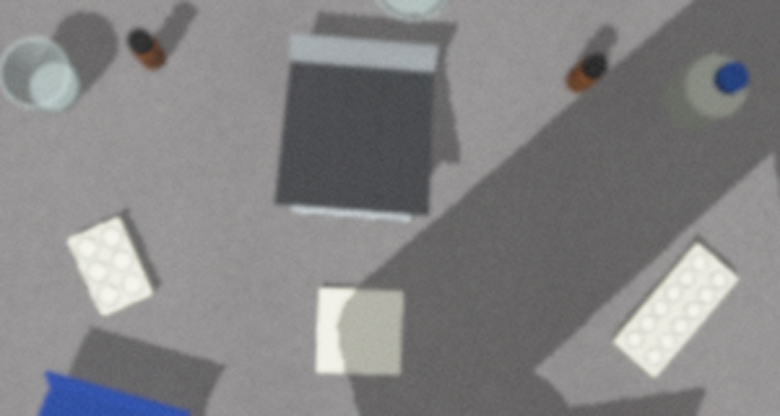

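The crop confirms it: the long tile with 2×6 wells is at right, the short tile with 2×3 wells at left, and the dark-decked steel rack in the middle with its light stop at the far end. The tile threshold and the rack box both need tightening.

Run:
```python
from h import *
z=np.load("top0.npz");im,d,P=z["im"],z["d"],z["P"];ci=bot.camera_info("top")
g=im.min(-1)
m=((g>165)).astype(np.uint8);m=cv2.morphologyEx(m,cv2.MORPH_CLOSE,np.ones((7,7)))
for nm,(u,v) in dict(long=(440,218),short=(222,201)).items():
    k=np.zeros_like(m);k[v-35:v+35,u-35:u+35]=m[v-35:v+35,u-35:u+35]
    c=max(cv2.findContours(k,0,2)[0],key=cv2.contourArea)
    w=ray(ci,c.reshape(-1,2),16)
    r=cv2.minAreaRect(w[:,:2].astype(np.float32));b=cv2.boxPoints(r)
    l=max([b[1]-b[0],b[2]-b[1]],key=np.linalg.norm)
    print(nm,np.round(r[0],1),np.round(r[1],1),"yaw",round(np.arctan2(l[1],l[0])%np.pi,3))
# deck: dark mask
k=np.zeros_like(m);k[118:190,278:355]=(im.max(-1)<92)[118:190,278:355]
k=cv2.morphologyEx(k,cv2.MORPH_OPEN,np.ones((5,5)))
c=max(cv2.findContours(k,0,2)[0],key=cv2.contourArea);r=cv2.minAreaRect(c.astype(np.float32));print("deck px",r,cv2.contourArea(c))
ke=cv2.erode(k,np.ones((3,3)))
mm=np.zeros_like(m);cv2.drawContours(mm,[c],-1,1,-1);sel=(cv2.erode(mm,np.ones((3,3)))>0)&(d>0)
q=P[sel]
for _ in range(4):
    n=np.linalg.svd(q-q.mean(0),full_matrices=False)[2][2];n*=np.sign(n[2]);e=(q-q.mean(0))@n;q=q[abs(e)<2.5*e.std()]
c2=q.mean(0);print("n",n,"tilt",np.degrees(np.arccos(n[2])),"cen",c2,"std",e.std(),"az",np.arctan2(-n[1],-n[0]))
# contour onto plane
cw=ray(ci,c.reshape(-1,2),0);o=np.linalg.inv(ci["camera_from_world"])[:3,3];dd=cw-o
w=o+dd*(((c2-o)@n)/(dd@n))[:,None]
X=-n[:2]/np.linalg.norm(n[:2]);th=np.radians(25)
ax=np.array([X[0]*np.cos(th),X[1]*np.cos(th),np.sin(th)]);ay=np.cross(n,ax)
ab=np.c_[(w-c2)@ax,(w-c2)@ay].astype(np.float32)
r=cv2.minAreaRect(ab);print("deck rect",r,"corners",np.round(cv2.boxPoints(r),1).tolist())
for p in cv2.boxPoints(r): print((c2+p[0]*ax+p[1]*ay).round(1))
print("table z near", np.median(P[150:170,260:275,2]))
```

```text
long [ 408.6 -347.4] [ 63.1 142.5] yaw 2.448
short [439.5 254.6] [93.8 63.5] yaw 0.448
deck px ((317.1861267089844, 152.87733459472656), (57.35327911376953, 52.818180084228516), 4.4846062660217285) 2835.0
n [ 0.42322115 -0.0197138   0.90581191] tilt 25.067143042110946 cen [574.28680225  -2.75151182  72.49377956] std 1.381983542847818 az 3.0950459223531546
deck rect ((-2.6863250732421875, 0.2649383544921875), (146.69895935058594, 163.9348602294922), 89.71653747558594) corners [[-85.0, -72.69999694824219], [78.9000015258789, -73.5], [79.5999984741211, 73.19999694824219], [-84.30000305175781, 74.0]]
[654.6  66.3  36.6]
[506.3  74.  105.8]
[498.8 -72.5 106.2]
[647.2 -80.2  36.9]
table z near -0.47849894637374746
```

```bash
cat >> h.py <<'E'
def plan(pos,yaw=None,M=None):
    "shift (m) and turn (rotvec) in tool axes to reach pos with tool x at yaw, pointing down, or matrix M"
    s=bot.state(); A=R.from_quat(s["orientation"])
    if M is None: M=np.c_[[np.cos(yaw),np.sin(yaw),0],[np.sin(yaw),-np.cos(yaw),0],[0,0,-1]]
    sh=A.inv().apply(np.array(pos)-s["ee_pos"])/1000; t=(A.inv()*R.from_matrix(M)).as_rotvec()
    print("t %.2f"%s["t"],"at",np.round(s["ee_pos"],1),"q",np.round(s["joint_pos"],2),"w %.1f"%s["gripper_width"],"F",np.round(s["wrist_force"],1),"\n  shift",np.round(sh,4),"turn",np.round(t,4))
def deckM(az=3.092,th=np.radians(25)):
    ax=np.array([np.cos(az)*np.cos(th),np.sin(az)*np.cos(th),np.sin(th)]);n=np.array([-np.cos(az)*np.sin(th),-np.sin(az)*np.sin(th),np.cos(th)])
    return np.c_[-ax,np.cross(n,ax),-n],ax,n
FOOT=np.array([653,-7.,35.])
def deckpose(x,h,y=0):
    M,ax,n=deckM(); return FOOT+x*ax+y*np.cross(n,ax)+h*n,M
E
python3 -c "
from h import *
plan([408.6,-347.4,140],-0.694)
ci=bot.camera_info('wrist');print(np.linalg.inv(ci['camera_from_world']).round(2),ci['mtx'][0][0])
M,ax,n=deckM();print(M.round(3),deckpose(73,23))"
```

```text
t 0.10 at [ 179.7 -676.2  232.4] q [-1.34  0.38  1.73 -0.    1.03 -0.03] w 91.1 F [-0.5 -0.1 -0.1] 
  shift [ 0.3056 -0.2589  0.0926] turn [-9.000e-04  5.000e-04  9.538e-01]
[[ 2.6000e-01  9.3000e-01  2.5000e-01  2.5223e+02]
 [-9.7000e-01  2.5000e-01  7.0000e-02 -6.5690e+02]
 [-0.0000e+00 -2.6000e-01  9.7000e-01  3.8548e+02]
 [ 0.0000e+00  0.0000e+00  0.0000e+00  1.0000e+00]] 329.51649356313806
[[ 0.905 -0.05  -0.422]
 [-0.045 -0.999  0.021]
 [-0.423 -0.    -0.906]] (array([596.6291428 ,  -4.2021255 ,  86.69621221]), array([[ 9.05193515e-01, -4.95723278e-02, -4.22098668e-01],
       [-4.49277867e-02, -9.98770536e-01,  2.09501710e-02],
       [-4.22618262e-01, -3.46944695e-18, -9.06307787e-01]]))
```

Call:
{"name": "play_rows", "arguments": {"series": "0.153 -0.13 0.046 0 0 0.48 1;0.153 -0.13 0.046 0 0 0.48 1;0.153 -0.13 0.046 0 0 0.48 1;0.153 -0.13 0.046 0 0 0.48 1;0.153 -0.13 0.046 0 0 0.48 1"}}

```text
t: 0.52
ee_pos: [294.9, -509.5, 186.2]
orientation: [0.994, -0.114, -0.0, -0.0]
wrist_force: [1.8, -0.7, -0.2]
gripper_width: 91.0
finger_force: 0.0
```

```bash
python3 -c "
from h import *
plan([408.6,-347.4,140],-0.694)"
```

```text
t 0.52 at [ 294.9 -509.5  186.2] q [-1.09  0.27  1.99  0.    0.89  0.71] w 91.0 F [ 1.8 -0.7 -0.2] 
  shift [ 0.0743 -0.1836  0.0463] turn [-4.000e-04  4.000e-04  4.665e-01]
```

Call:
{"name": "play_rows", "arguments": {"series": "0.074 -0.182 0.046 0 0 0.466 1;0.074 -0.182 0.046 0 0 0.466 1;0.074 -0.182 0.046 0 0 0.466 1;0.074 -0.182 0.046 0 0 0.466 1;0.074 -0.182 0.046 0 0 0.466 1"}}

```text
t: 0.93
ee_pos: [406.9, -348.3, 140.5]
orientation: [0.94, -0.34, -0.0, -0.0]
wrist_force: [1.6, -1.4, -0.4]
gripper_width: 91.2
finger_force: 0.0
```

Call:
{"name": "play_rows", "arguments": {"series": "0 0 0 0 0 0 1;0 0 0 0 0 0 1;0 0 0 0 0 0 1"}}

```text
t: 1.18
ee_pos: [406.3, -350.4, 141.0]
orientation: [0.942, -0.336, -0.0, 0.0]
wrist_force: [0.7, -0.6, 0.8]
gripper_width: 91.4
finger_force: 0.0
```

```bash
cat >> h.py <<'E'
def tile(ztop,guess,name,thr=165,Rm=110):
    "white rectangle near guess seen by the wrist camera, on plane ztop"
    ci,im,d=grab("wrist"); cv2.imwrite(f"pics/{name}.png",im[...,::-1]); 
    m=(im.min(-1)>thr).astype(np.uint8);m=cv2.morphologyEx(m,cv2.MORPH_CLOSE,np.ones((9,9)))
    for c in cv2.findContours(m,0,2)[0]:
        if cv2.contourArea(c)<400: continue
        w=ray(ci,c.reshape(-1,2),ztop); r=cv2.minAreaRect(w[:,:2].astype(np.float32))
        if np.hypot(*(np.array(r[0])-guess))>Rm: continue
        b=cv2.boxPoints(r); l=max([b[1]-b[0],b[2]-b[1]],key=np.linalg.norm)
        print("rect",np.round(r[0],1),np.round(r[1],1),"yaw",round(np.arctan2(l[1],l[0])%np.pi,3),"px",cv2.boundingRect(c))
E
python3 -c "
from h import *
plan([408.6,-347.4,140],-0.694)
tile(16,[408.6,-347.4],'w1')"
```

```text
t 1.18 at [ 406.3 -350.4  141. ] q [-0.75  0.26  2.1  -0.    0.78  1.5 ] w 91.4 F [ 0.7 -0.6  0.8] 
  shift [-0.0001 -0.0037  0.001 ] turn [ 0.0001 -0.      0.0087]
rect [ 403.7 -424.7] [456.4 221.7] yaw 0.885 px (98, 0, 542, 271)
```

View pics/w1.png

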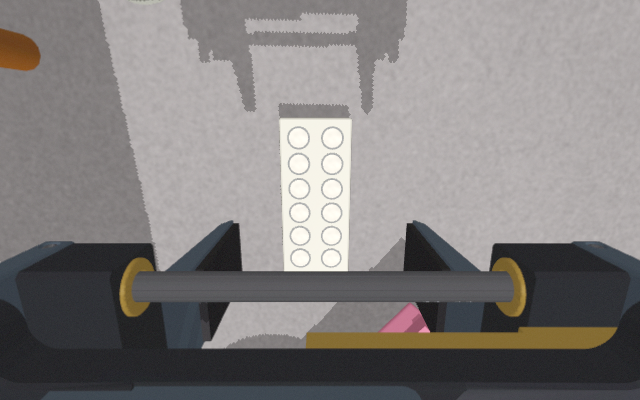

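The wrist view shows the long tile between the fingers, x 280–350, far end at row 119, near end hidden by the gripper bar. I'll use its side and far edges to refine.

```bash
cat >> h.py <<'E'
def tile2(f,ci,L,thr=232,z=16,box=(150,60,520,269)):
    "side edges and far edge in the wrist view -> centre, yaw of a tile of length L"
    im=cv2.imread(f); m=(im.min(-1)>thr-10).astype(np.uint8); x0,y0,x1,y1=box
    k=np.zeros_like(m);k[y0:y1,x0:x1]=m[y0:y1,x0:x1];k=cv2.morphologyEx(k,cv2.MORPH_OPEN,np.ones((5,5)));k=cv2.morphologyEx(k,cv2.MORPH_CLOSE,np.ones((9,9)))
    c=max(cv2.findContours(k,0,2)[0],key=cv2.contourArea);x,y,w,h=cv2.boundingRect(c);print("px",(x,y,w,h))
    rows=range(y+8,y+h-8);e=[(np.flatnonzero(k[r])[[0,-1]]+[-.5,.5]) for r in rows]
    l=ray(ci,[(a[0],r) for a,r in zip(e,rows)],z)[:,:2];rr=ray(ci,[(a[1],r) for a,r in zip(e,rows)],z)[:,:2]
    mid=(l+rr)/2; v=cv2.fitLine(np.r_[l-l.mean(0),rr-rr.mean(0)].astype(np.float32),2,0,.01,.01).ravel()[:2]
    v*=np.sign(v@(mid[0]-mid[-1]))
    far=ray(ci,[(u,np.flatnonzero(k[:,u])[0]-.5) for u in range(x+12,x+w-12)],z)[:,:2]
    a=np.median((far-mid.mean(0))@v)
    print("width",np.median(abs((rr-l)@[-v[1],v[0]])).round(1),"yaw",np.arctan2(v[1],v[0]).round(3),"centre",(mid.mean(0)+v*(a-L/2)).round(1))
E
python3 -c "
from h import *
tile2('pics/w1.png',bot.camera_info('wrist'),140)"
```

```text
px (281, 120, 69, 149)
width 57.5 yaw -0.689 centre [ 410.4 -344.7]
```

```bash
python3 -c "
from h import *
plan([409.5,-346,23.5],-0.691)"
```

```text
t 1.23 at [ 406.1 -350.9  141.1] q [-0.76  0.26  2.1  -0.    0.78  1.5 ] w 91.5 F [-0.8 -0.5  0.5] 
  shift [-0.0005 -0.0059  0.1176] turn [ 0.0001 -0.0004  0.0046]
```

Call:
{"name": "play_rows", "arguments": {"series": "0 -0.005 0.04 0 0 0.005 1;0 -0.005 0.07 0 0 0.005 1;0 -0.005 0.09 0 0 0.005 1;0 -0.005 0.1 0 0 0.005 1;0 -0.005 0.105 0 0 0.005 1"}}

```text
t: 1.65
ee_pos: [408.5, -346.8, 34.8]
orientation: [0.941, -0.339, -0.001, -0.0]
wrist_force: [0.4, 0.9, -0.3]
gripper_width: 91.2
finger_force: 0.0
```

```bash
python3 -c "
from h import *
plan([409.5,-346,23.5],-0.691)"
```

```text
t 1.65 at [ 408.5 -346.8   34.8] q [-0.75  0.45  2.11 -0.    0.58  1.52] w 91.2 F [ 0.4  0.9 -0.3] 
  shift [ 0.0003 -0.0013  0.0113] turn [-0.0001  0.0016 -0.0017]
```

Call:
{"name": "play_rows", "arguments": {"series": "0 -0.001 0.007 0 0 0 1;0 -0.001 0.011 0 0 0 1;0 -0.001 0.011 0 0 0 1;0 -0.001 0.011 0 0 0 -1;0 -0.001 0.011 0 0 0 -1"}}

```text
t: 2.07
ee_pos: [410.4, -345.8, 25.7]
orientation: [0.941, -0.339, 0.001, 0.0]
wrist_force: [-0.5, -0.7, 0.4]
gripper_width: 80.6
finger_force: 0.0
```

Call:
{"name": "play_rows", "arguments": {"series": "0 0 0 0 0 0 -1;0 0 0 0 0 0 -1;0 0 0 0 0 0 -1;0 0 0 0 0 0 -1;0 0 0 0 0 0 -1"}}

```text
t: 2.48
ee_pos: [410.2, -345.6, 25.2]
orientation: [0.941, -0.339, 0.0, 0.0]
wrist_force: [-1.5, 1.7, 6.8]
gripper_width: 59.4
finger_force: 30.0
```

```bash
python3 -c "
from h import *
plan([409.5,-346,23.5],-0.691);print(bot.state()['finger_force'])"
```

```text
t 2.48 at [ 410.2 -345.6   25.2] q [-0.74  0.47  2.11  0.    0.56  1.52] w 59.4 F [-1.5  1.7  6.8] 
  shift [-0.0003  0.0007  0.0017] turn [-0.     -0.0002 -0.0002]
29.9965238571167
```

Call:
{"name": "play_rows", "arguments": {"series": "0 0 -0.02 0 0 0 -1;0 0 -0.055 0 0 0 -1;0 0 -0.09 0 0 0 -1;0 0 -0.125 0 0 0 -1;0 0 -0.16 0 0 0 -1"}}

```text
t: 2.9
ee_pos: [409.6, -345.0, 186.2]
orientation: [0.941, -0.339, -0.0, -0.0]
wrist_force: [0.8, -0.4, -3.1]
gripper_width: 59.8
finger_force: 30.0
```

```bash
python3 -c "
from h import *
p,M=deckpose(78,130);print(p);plan(p,M=M)"
```

```text
[637.2677327   -6.21915487 185.78423673]
t 2.90 at [ 409.6 -345.   186.2] q [-0.74  0.19  2.09  0.    0.87  1.52] w 59.8 F [ 0.8 -0.4 -3.1] 
  shift [-0.0405 -0.4062  0.0005] turn [-0.1403 -0.4203 -0.6312]
```

Call:
{"name": "play_rows", "arguments": {"series": "-0.003 -0.03 0 -0.01 -0.03 -0.05 -1;-0.006 -0.065 0 -0.025 -0.07 -0.11 -1;-0.01 -0.1 0 -0.04 -0.12 -0.17 -1;-0.014 -0.135 0 -0.055 -0.16 -0.24 -1;-0.018 -0.17 0 -0.07 -0.2 -0.3 -1"}}

```text
t: 3.32
ee_pos: [505.0, -201.5, 184.9]
orientation: [0.976, -0.191, -0.106, -0.001]
wrist_force: [-0.2, -0.4, -2.4]
gripper_width: 59.6
finger_force: 30.0
```

```bash
python3 -c "
from h import *
p,M=deckpose(78,130);plan(p,M=M)"
```

```text
t 3.32 at [ 505.  -201.5  184.9] q [-0.4   0.29  1.97 -0.05  1.09  1.58] w 59.6 F [-0.2 -0.4 -2.4] 
  shift [ 0.0466 -0.2304 -0.02  ] turn [-0.0691 -0.2181 -0.3289]
```

Call:
{"name": "play_rows", "arguments": {"series": "0.008 -0.04 -0.003 -0.01 -0.04 -0.06 -1;0.016 -0.08 -0.007 -0.025 -0.08 -0.12 -1;0.024 -0.12 -0.01 -0.04 -0.12 -0.18 -1;0.032 -0.16 -0.014 -0.05 -0.16 -0.24 -1;0.038 -0.19 -0.017 -0.06 -0.19 -0.29 -1"}}

```text
t: 3.73
ee_pos: [615.1, -39.3, 185.9]
orientation: [0.978, -0.044, -0.203, -0.005]
wrist_force: [1.1, -0.9, -3.0]
gripper_width: 59.5
finger_force: 30.0
```

```bash
python3 -c "
from h import *
p,M=deckpose(78,130);plan(p,M=M)"
```

```text
t 3.73 at [615.1 -39.3 185.9] q [-0.1   0.48  1.73 -0.01  1.34  1.57] w 59.5 F [ 1.1 -0.9 -3. ] 
  shift [ 0.0176 -0.0349 -0.0077] turn [-0.0089 -0.0282 -0.0378]
```

Call:
{"name": "play_rows", "arguments": {"series": "0.01 -0.015 -0.004 -0.005 -0.015 -0.02 -1;0.0176 -0.032 -0.0077 -0.009 -0.028 -0.036 -1;0.0176 -0.032 -0.0077 -0.009 -0.028 -0.036 -1;0.0176 -0.032 -0.0077 -0.009 -0.028 -0.036 -1;0.0176 -0.032 -0.0077 -0.009 -0.028 -0.036 -1"}}

```text
t: 4.15
ee_pos: [635.4, -12.4, 185.8]
orientation: [0.976, -0.027, -0.216, -0.005]
wrist_force: [0.5, -0.1, -4.2]
gripper_width: 59.6
finger_force: 30.0
```

```bash
python3 -c "
from h import *
for n in('wrist','scene'):
  ci,im,d=grab(n);cv2.imwrite(f'pics/{n}2.png',im[...,::-1]);np.savez(n+'2.npz',im=im,d=d,P=pts(ci,d))
p,M=deckpose(78,130);plan(p,M=M)
# tilt of the held tile seen in wrist depth
P=np.load('wrist2.npz')['P'];d=np.load('wrist2.npz')['d']
s=bot.state();A=R.from_quat(s['orientation']);q=A.inv().apply(P.reshape(-1,3)-s['ee_pos'])
o=(abs(q[:,1])<22)&(q[:,0]>15)&(q[:,0]<90)&(abs(q[:,2]-9)<14)&(d.ravel()>0);q=q[o];print(len(q),np.percentile(q,[1,50,99],axis=0).round(1).tolist())
print(np.linalg.lstsq(np.c_[q[:,:2],np.ones(len(q))],q[:,2],rcond=None)[0])
"
```

```text
t 4.25 at [635.3 -12.8 186.1] q [-0.06  0.52  1.67 -0.    1.39  1.57] w 59.6 F [-0.1  0.3 -2.9] 
  shift [ 0.0016 -0.0067 -0.0004] turn [-0.0011 -0.0019 -0.0069]
9992 [[15.7, -21.6, 6.1], [45.0, 0.1, 7.6], [70.8, 21.5, 9.4]]
[6.20299231e-03 9.26352285e-04 7.36361364e+00]
```

View pics/wrist2.png

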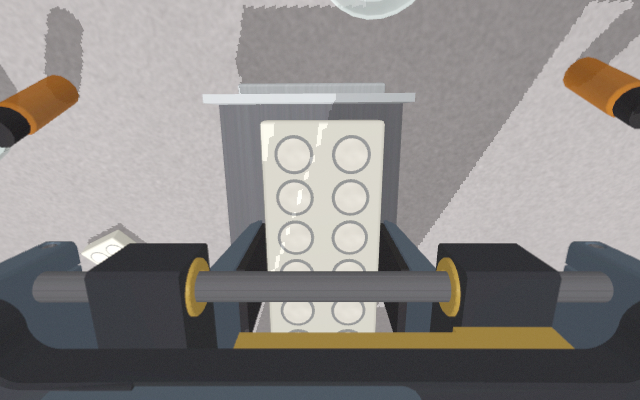

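The wrist view shows the tile level in the grip, its far end at row 121, the stop's top edge at row 98 and the deck from x 220 to 402. The tile sits about 6 mm to the right. Next I'll measure the deck and stop in the tool frame.

```bash
cat >> h.py <<'E'
def deckrel(f):
    "deck plane, stop and its middle in the tool frame, from a saved wrist view (arm still)"
    z=np.load(f);P,d,im=z['P'],z['d'],z['im'];s=bot.state();A=R.from_quat(s['orientation'])
    M,ax,n=deckM();q=P.reshape(-1,3)-FOOT;ay=np.cross(n,ax)
    X,Y,Z=q@ax,q@ay,q@n; ok=d.ravel()>0
    o=ok&(abs(Z)<6)&(X>5)&(X<120)&(abs(Y)<70)
    c,_,_,_=np.linalg.lstsq(np.c_[X[o],Y[o],np.ones(o.sum())],Z[o],rcond=None);print("deck Z = %.4fx %+.4fy %+.2f"%tuple(c),o.sum())
    st=ok&(Z>34)&(Z<41)&(abs(X+3)<20)&(abs(Y)<90)
    if st.sum()>20:
        print("stop top X pct",np.percentile(X[st],[2,50,98]).round(1),"Y",np.percentile(Y[st],[.5,99.5]).round(1),"Z",np.median(Z[st]).round(1))
        print("stop yaw slope",np.polyfit(Y[st],X[st],1).round(4))
    fc=ok&(Z>8)&(Z<30)&(abs(X)<12)&(abs(Y)<75)
    if fc.sum()>20: print("face X",np.percentile(X[fc],[5,50,95]).round(1),fc.sum())
    t=(s['ee_pos']-FOOT);print("TCP in foot frame x %.1f y %.1f h %.1f"%(t@ax,t@ay,t@n))
E
python3 -c "
from h import *
deckrel('wrist2.npz')"
```

```text
deck Z = 0.0004x -0.0003y +2.74 5529
stop top X pct [-8.5 -5.7 -2.8] Y [-77.8  70. ] Z 38.7
stop yaw slope [ 1.0000e-04 -5.6748e+00]
face X [-2.8 -2.7 -2.7] 173
TCP in foot frame x 79.6 y 6.7 h 129.6
```

Call:
{"name": "play_rows", "arguments": {"series": "0.002 -0.003 0.02 0 0 -0.004 -1;0.004 -0.006 0.045 0 0 -0.007 -1;0.006 -0.009 0.07 0 0 -0.007 -1;0.008 -0.0095 0.085 0 0 -0.007 -1;0.008 -0.0095 0.092 0 0 -0.007 -1"}}

```text
t: 4.67
ee_pos: [603.4, -1.4, 97.6]
orientation: [0.976, -0.024, -0.217, -0.006]
wrist_force: [-0.4, -0.4, -3.2]
gripper_width: 59.6
finger_force: 30.0
```

Call:
{"name": "play_rows", "arguments": {"series": "0 0 0 0 0 0 -1;0 0 0 0 0 0 -1;0 0 0 0 0 0 -1"}}

```text
t: 4.92
ee_pos: [606.3, -1.3, 100.7]
orientation: [0.976, -0.024, -0.214, -0.006]
wrist_force: [1.0, -0.4, -2.4]
gripper_width: 60.0
finger_force: 30.0
```

```bash
python3 -c "
from h import *
ci,im,d=grab('wrist');cv2.imwrite('pics/w3.png',im[...,::-1]);np.savez('w3.npz',im=im,d=d,P=pts(ci,d));deckrel('w3.npz')
p,M=deckpose(71.5,35,-3);plan(p,M=M)"
```

```text
deck Z = 0.0000x -0.0004y +2.77 12933
stop top X pct [-8.4 -5.8 -3.1] Y [-78.   70.3] Z 38.7
stop yaw slope [-4.0000e-04 -5.5455e+00]
face X [-0.8 -0.8  4.2] 25
TCP in foot frame x 70.4 y -3.4 h 39.6
t 4.97 at [606.2  -1.2 100.6] q [-0.04  0.59  1.75  0.    1.23  1.58] w 59.6 F [ 0.  -0.3 -2.2] 
  shift [-0.0012  0.0004  0.0046] turn [-0.0009 -0.0043  0.0008]
```

View pics/w3.png

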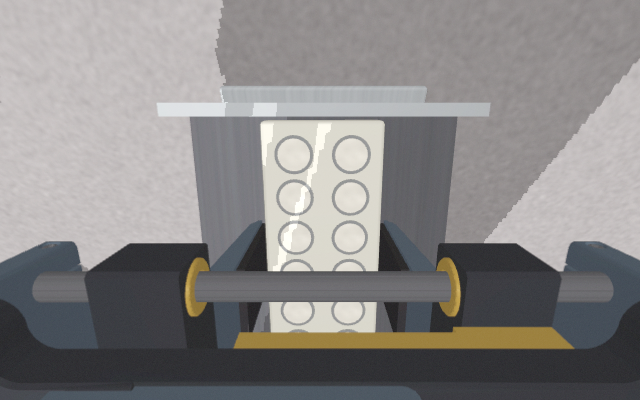

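The tile (x 262–384) is centred on the stop (x 158–490, row 108), with a gap of about 2 mm along the slope and 13 mm still to drop. Lowering gently.

Call:
{"name": "play_rows", "arguments": {"series": "-0.001 0 0.003 0 -0.004 0 -1;-0.001 0 0.006 0 -0.004 0 -1;-0.001 0 0.008 0 -0.004 0 -1;-0.001 0 0.01 0 -0.004 0 -1;-0.001 0 0.01 0 -0.004 0 -1"}}

```text
t: 5.38
ee_pos: [599.5, -0.7, 90.3]
orientation: [0.976, -0.024, -0.218, -0.006]
wrist_force: [0.6, 0.6, -3.0]
gripper_width: 60.0
finger_force: 30.0
```

Call:
{"name": "play_rows", "arguments": {"series": "0 0 0.0005 0 0 0 -1;0 0 0.001 0 0 0 -1;0 0 0.0015 0 0 0 -1;0 0 0.002 0 0 0 -1;0 0 0.002 0 0 0 -1"}}

```text
t: 5.8
ee_pos: [599.2, -0.7, 89.1]
orientation: [0.976, -0.024, -0.217, -0.006]
wrist_force: [-0.3, 0.8, -0.1]
gripper_width: 59.7
finger_force: 30.0
```

```bash
python3 -c "
from h import *
p,M=deckpose(71.5,26.2,-3);plan(p,M=M)"
```

```text
t 5.80 at [599.2  -0.7  89.1] q [-0.04  0.6   1.77  0.    1.22  1.58] w 59.7 F [-0.3  0.8 -0.1] 
  shift [0.0003 0.0006 0.    ] turn [-0.0008  0.0016  0.0011]
```

Call:
{"name": "play_rows", "arguments": {"series": "0 0 0.0005 0 0 0 -1;0 0 0.001 0 0 0 -1;0 0 0.001 0 0 0 -1"}}

```text
t: 6.05
ee_pos: [599.2, -0.7, 89.1]
orientation: [0.976, -0.024, -0.217, -0.006]
wrist_force: [-0.4, -0.2, 9.9]
gripper_width: 59.9
finger_force: 30.0
```

Call:
{"name": "play_rows", "arguments": {"series": "0.0005 0 0 0 0 0 -1;0.001 0 0 0 0 0 -1;0.0015 0 0 0 0 0 -1;0.002 0 0 0 0 0 -1;0.002 0 0 0 0 0 -1"}}

```text
t: 6.47
ee_pos: [600.9, -0.8, 88.3]
orientation: [0.976, -0.024, -0.217, -0.006]
wrist_force: [-1.9, -0.4, 11.7]
gripper_width: 59.3
finger_force: 30.0
```

Call:
{"name": "play_rows", "arguments": {"series": "0.0005 0 0 0 0 0 -1;0.001 0 0 0 0 0 -1;0.0015 0 0 0 0 0 -1;0.0015 0 0 0 0 0 -1"}}

```text
t: 6.8
ee_pos: [602.3, -0.9, 87.7]
orientation: [0.976, -0.024, -0.217, -0.006]
wrist_force: [-2.1, 0.3, 12.4]
gripper_width: 59.7
finger_force: 30.0
```

```bash
python3 -c "
from h import *
p,M=deckpose(68,26.2,-3);plan(p,M=M)"
```

```text
t 6.80 at [602.3  -0.9  87.7] q [-0.04  0.6   1.76  0.    1.22  1.58] w 59.7 F [-2.1  0.3 12.4] 
  shift [ 0.0004  0.0006 -0.    ] turn [-0.0006  0.0017  0.0011]
```

Call:
{"name": "play_rows", "arguments": {"series": "0.0005 0 0 0 0 0 -1;0.001 0 0 0 0 0 -1;0.0015 0 0 0 0 0 -1;0.002 0 0 0 0 0 -1"}}

```text
t: 7.13
ee_pos: [602.5, -0.8, 87.5]
orientation: [0.975, -0.024, -0.219, -0.006]
wrist_force: [-15.2, 1.4, 26.9]
gripper_width: 59.5
finger_force: 30.0
```

```bash
python3 -c "
from h import *
p,M=deckpose(68,26.2,-3);plan(p,M=M);print(M.T@bot.state()['wrist_force'])"
```

```text
t 7.13 at [602.5  -0.8  87.5] q [-0.04  0.6   1.76  0.    1.22  1.58] w 59.5 F [-15.2   1.4  26.9] 
  shift [ 0.0002  0.0006 -0.    ] turn [-0.0006  0.0064  0.0013]
[-25.21477282  -0.64230877 -17.91859186]
```

Against the stop (25 N along the slope). I'll relax, then open.

Call:
{"name": "play_rows", "arguments": {"series": "-0.001 0 -0.0003 0 0 0 -1;-0.0018 0 -0.0007 0 0 0 -1;-0.0018 0 -0.0007 0 0 0 -1"}}

```text
t: 7.38
ee_pos: [602.4, -0.8, 87.6]
orientation: [0.976, -0.024, -0.217, -0.006]
wrist_force: [-2.2, 0.1, 6.4]
gripper_width: 59.8
finger_force: 30.0
```

Call:
{"name": "play_rows", "arguments": {"series": "0 0 0 0 0 0 -0.5;0 0 0 0 0 0 1;0 0 0 0 0 0 1;0 0 0 0 0 0 1;0 0 0 0 0 0 1"}}

```text
t: 7.8
ee_pos: [602.3, -0.9, 86.9]
orientation: [0.976, -0.024, -0.217, -0.006]
wrist_force: [0.1, -0.2, -0.5]
gripper_width: 83.2
finger_force: 0.0
```

Call:
{"name": "play_rows", "arguments": {"series": "0 0 0 0 0 0 1;0 0 -0.01 0 0 0 1;0 0 -0.03 0 0 0 1;0 0 -0.06 0 0 0 1;0 0 -0.095 0 0 0 1"}}

```text
t: 8.22
ee_pos: [642.2, -2.9, 173.7]
orientation: [0.976, -0.024, -0.218, -0.006]
wrist_force: [0.2, -0.8, 0.1]
gripper_width: 90.9
finger_force: 0.0
```

Call:
{"name": "play_rows", "arguments": {"series": "0 0 -0.02 0 0 0 1;0 0 -0.02 0 0 0 1;0 0 -0.02 0 0 0 1;0 0 -0.02 0 0 0 1"}}

```text
t: 8.55
ee_pos: [650.5, -3.3, 190.7]
orientation: [0.976, -0.024, -0.218, -0.006]
wrist_force: [-0.6, -0.2, -0.5]
gripper_width: 91.2
finger_force: 0.0
```

```bash
cat >> h.py <<'E'
def tiledeck(f,zt,dz=2.75):
    "tile edges in foot frame: points near height zt (+dz, the camera's bias) off the deck"
    z=np.load(f);P,d,im=z['P'],z['d'],z['im'];M,ax,n=deckM();q=P.reshape(-1,3)-FOOT;ay=np.cross(n,ax)
    X,Y,Z=q@ax,q@ay,q@n;o=(d.ravel()>0)&(abs(Z-zt-dz)<3.5)&(abs(X-70)<90)&(abs(Y)<60)&(im.min(-1).ravel()>140)
    r=cv2.minAreaRect(np.c_[X,Y][o].astype(np.float32));print("tile X",np.percentile(X[o],[.3,99.7]).round(1),"Y",np.percentile(Y[o],[.5,99.5]).round(1),"Z",np.median(Z[o]).round(1),r)
    c,_,_,_=np.linalg.lstsq(np.c_[X[o],Y[o],np.ones(o.sum())],Z[o],rcond=None);print("Z fit",c.round(4))
    xs=X[o];ys=Y[o];b=np.arange(15,75,5);e=np.array([[np.percentile(ys[abs(xs-x)<2.5],p) for p in(1,99)] for x in b if (abs(xs-x)<2.5).sum()>50])
    print("edge slope",np.polyfit(b[:len(e)],e.mean(1),1).round(4))
E
python3 -c "
from h import *
ci,im,d=grab('wrist');cv2.imwrite('pics/w4.png',im[...,::-1]);np.savez('w4.npz',im=im,d=d,P=pts(ci,d));deckrel('w4.npz');tiledeck('w4.npz',16)
plan([439.5,254.6,140],0.448)"
```

```text
deck Z = -0.0001x -0.0005y +2.76 10495
stop top X pct [-8.1 -5.8 -3. ] Y [-78.2  70.3] Z 38.7
stop yaw slope [-8.0000e-04 -5.5265e+00]
face X [-1.9  4.4 11.4] 1321
TCP in foot frame x 68.4 y -3.6 h 139.4
tile X [ -2.  132.8] Y [-34.  25.] Z 18.9 ((65.8068618774414, -4.486867904663086), (135.64791870117188, 60.03364562988281), 0.1284138411283493)
Z fit [ 3.00000e-04 -0.00000e+00  1.88748e+01]
edge slope [-1.4000e-03 -4.4232e+00]
t 8.60 at [650.1  -3.3 190.3] q [-0.04  0.54  1.64  0.    1.41  1.58] w 91.3 F [-0.8 -0.  -0.8] 
  shift [-0.1803 -0.2472  0.1407] turn [-0.1104  0.4305 -0.4886]
```

View pics/w4.png

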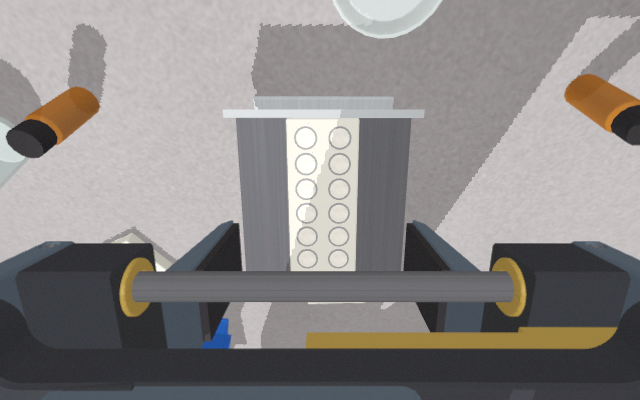

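The long tile (x 287–357) lies square and flat, its far end against the stop at row 117. On to the short tile.

Call:
{"name": "play_rows", "arguments": {"series": "-0.02 0.01 0 -0.01 0.05 -0.05 1;-0.045 -0.02 0.01 -0.03 0.11 -0.11 1;-0.065 -0.055 0.015 -0.04 0.16 -0.17 1;-0.085 -0.09 0.025 -0.05 0.21 -0.23 1;-0.105 -0.125 0.035 -0.06 0.26 -0.29 1"}}

```text
t: 9.02
ee_pos: [545.5, 127.8, 203.5]
orientation: [0.989, 0.124, -0.086, -0.005]
wrist_force: [1.5, 0.9, 0.3]
gripper_width: 91.0
finger_force: 0.0
```

```bash
python3 -c "
from h import *
plan([439.5,254.6,140],0.448)"
```

```text
t 9.02 at [545.5 127.8 203.5] q [0.18 0.27 1.95 0.02 1.09 1.49] w 91.0 F [1.5 0.9 0.3] 
  shift [-0.0592 -0.1468  0.0793] turn [-0.0484  0.1664 -0.1979]
```

Call:
{"name": "play_rows", "arguments": {"series": "-0.012 -0.03 0.015 -0.01 0.04 -0.05 1;-0.024 -0.06 0.03 -0.024 0.08 -0.1 1;-0.036 -0.09 0.045 -0.036 0.12 -0.15 1;-0.048 -0.118 0.063 -0.048 0.166 -0.198 1;-0.058 -0.142 0.078 -0.048 0.166 -0.198 1"}}

```text
t: 9.43
ee_pos: [440.6, 249.8, 140.0]
orientation: [0.975, 0.223, -0.001, 0.0]
wrist_force: [0.8, 0.4, -1.0]
gripper_width: 91.3
finger_force: 0.0
```

Call:
{"name": "play_rows", "arguments": {"series": "0 0 0 0 0 0 1;0 0 0 0 0 0 1;0 0 0 0 0 0 1"}}

```text
t: 9.68
ee_pos: [444.0, 249.3, 141.4]
orientation: [0.975, 0.221, -0.001, 0.0]
wrist_force: [-0.0, 0.0, 0.9]
gripper_width: 91.1
finger_force: 0.0
```

```bash
python3 -c "
from h import *
ci,im,d=grab('wrist');cv2.imwrite('pics/w5.png',im[...,::-1])
tile2('pics/w5.png',ci,90)
plan([439.5,254.6,23.5],0.448)"
```

```text
px (279, 151, 69, 98)
width 57.5 yaw 0.468 centre [439.6 256.8]
t 9.73 at [444.5 249.1 141.7] q [0.46 0.22 2.15 0.   0.77 1.59] w 91.3 F [-0.7 -0.  -0.3] 
  shift [-0.002  -0.0071  0.1182] turn [-0.0003  0.0018 -0.0024]
```

View pics/w5.png

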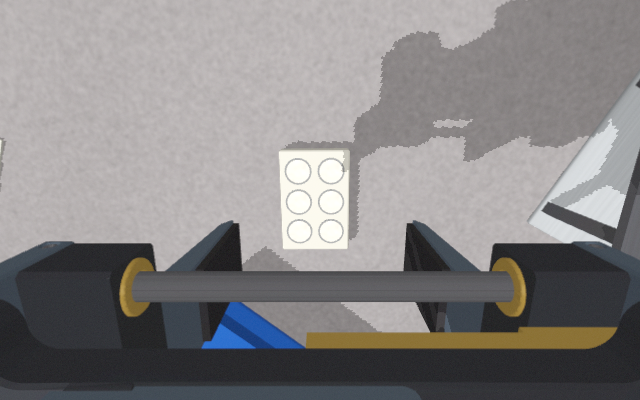

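The short tile (x 279–349, rows 151–249) is well placed between the fingers. Before descending I'll check the gripper body against the blue rack.

```bash
python3 -c "
from h import *
z=np.load('top0.npz');im,d,P=z['im'].astype(int),z['d'],z['P']
b=(im[...,2]>im[...,0]+50)&(d>0);p=P[b];p=p[(p[:,1]>100)&(p[:,0]<460)]
c,s=np.cos(.455),np.sin(.455);q=p-[439.6,256,0];u=q[:,0]*c+q[:,1]*s;v=q[:,0]*s-q[:,1]*c
print(np.percentile(p,[0.5,99.5],axis=0).round())
near=(abs(v)<110)
for zz in(20,45,70,90): o=near&(p[:,2]>zz); print(zz,o.sum(),u[o].max() if o.any() else None, v[o].min() if o.any() else None)
plan([439.6,255.8,23.5],0.458)"
```

```text
[[136. 167.   0.]
 [325. 339. 107.]]
20 2689 -77.42106854671871 -109.93197390406817
45 2125 -77.42106854671871 -109.93197390406817
70 814 -158.79318651921693 -109.93197390406817
90 276 -235.70506555402244 -109.77301950528756
t 9.73 at [444.5 249.1 141.7] q [0.46 0.22 2.15 0.   0.77 1.59] w 91.3 F [-0.7 -0.  -0.3] 
  shift [-0.0014 -0.0081  0.1182] turn [-0.0003  0.0018 -0.0124]
```

Call:
{"name": "play_rows", "arguments": {"series": "-0.001 -0.003 0.04 0 0 -0.01 1;-0.001 -0.006 0.07 0 0 -0.01 1;-0.001 -0.007 0.09 0 0 -0.01 1;-0.001 -0.007 0.1 0 0 -0.01 1;-0.001 -0.007 0.105 0 0 -0.01 1"}}

```text
t: 10.15
ee_pos: [440.1, 254.5, 35.6]
orientation: [0.974, 0.225, -0.002, 0.0]
wrist_force: [-0.2, -0.0, -0.4]
gripper_width: 91.3
finger_force: 0.0
```

```bash
python3 -c "
from h import *
plan([439.6,255.8,25],0.458)"
```

```text
t 10.15 at [440.1 254.5  35.6] q [0.48 0.42 2.16 0.   0.56 1.59] w 91.3 F [-0.2 -0.  -0.4] 
  shift [ 0.0001 -0.0014  0.0106] turn [-0.0003  0.0033 -0.0031]
```

Call:
{"name": "play_rows", "arguments": {"series": "0 -0.001 0.007 0 0 -0.003 1;0 -0.001 0.011 0 0 -0.003 1;0 -0.001 0.011 0 0 -0.003 1;0 -0.001 0.011 0 0 -0.003 -1;0 -0.001 0.011 0 0 -0.003 -1"}}

```text
t: 10.57
ee_pos: [440.0, 256.4, 26.4]
orientation: [0.974, 0.228, -0.0, -0.0]
wrist_force: [-0.0, -0.1, 0.6]
gripper_width: 80.7
finger_force: 0.0
```

Call:
{"name": "play_rows", "arguments": {"series": "0 0 0 0 0 0 -1;0 0 0 0 0 0 -1;0 0 0 0 0 0 -1;0 0 0 0 0 0 -1;0 0 0 0 0 0 -1"}}

```text
t: 10.98
ee_pos: [439.7, 256.3, 26.0]
orientation: [0.974, 0.228, -0.001, 0.0]
wrist_force: [-1.1, -2.0, 7.0]
gripper_width: 59.6
finger_force: 30.0
```

Call:
{"name": "play_rows", "arguments": {"series": "0 0 -0.02 0 0 0 -1;0 0 -0.055 0 0 0 -1;0 0 -0.09 0 0 0 -1;0 0 -0.125 0 0 0 -1;0 0 -0.17 0 0 0 -1"}}

```text
t: 11.4
ee_pos: [438.7, 255.8, 192.9]
orientation: [0.974, 0.228, -0.002, 0.0]
wrist_force: [1.1, 0.1, -2.4]
gripper_width: 59.7
finger_force: 30.0
```

```bash
python3 -c "
from h import *
p,M=deckpose(53,130,-3.5);print(p);plan(p,M=M)"
```

```text
[660.07107371  -3.84665266 175.21878019]
t 11.40 at [438.7 255.8 192.9] q [0.48 0.13 2.14 0.   0.87 1.59] w 59.7 F [ 1.1  0.1 -2.4] 
  shift [0.0835 0.3308 0.0173] turn [ 0.1116 -0.4229  0.5003]
```

Call:
{"name": "play_rows", "arguments": {"series": "0.008 0.03 0 0.01 -0.04 0.05 -1;0.017 0.065 0 0.025 -0.09 0.1 -1;0.026 0.1 0.002 0.035 -0.13 0.16 -1;0.035 0.135 0.004 0.048 -0.18 0.21 -1;0.043 0.17 0.006 0.06 -0.22 0.26 -1"}}

```text
t: 11.82
ee_pos: [554.6, 121.6, 186.2]
orientation: [0.989, 0.097, -0.115, -0.004]
wrist_force: [1.0, 1.0, -2.0]
gripper_width: 59.8
finger_force: 30.0
```

```bash
python3 -c "
from h import *
p,M=deckpose(53,130,-3.5);plan(p,M=M)"
```

```text
t 11.82 at [554.6 121.6 186.2] q [0.16 0.33 1.92 0.03 1.13 1.53] w 59.8 F [ 1.  1. -2.] 
  shift [ 0.079   0.1435 -0.0116] turn [ 0.0501 -0.2024  0.2388]
```

Call:
{"name": "play_rows", "arguments": {"series": "0.018 0.033 -0.003 0.01 -0.04 0.05 -1;0.036 0.066 -0.006 0.022 -0.09 0.105 -1;0.054 0.098 -0.009 0.035 -0.14 0.165 -1;0.068 0.125 -0.011 0.045 -0.18 0.21 -1;0.077 0.139 -0.0116 0.05 -0.2 0.234 -1"}}

```text
t: 12.23
ee_pos: [658.3, -1.2, 175.0]
orientation: [0.976, -0.023, -0.215, -0.006]
wrist_force: [0.4, 0.6, -2.5]
gripper_width: 59.8
finger_force: 30.0
```

Call:
{"name": "play_rows", "arguments": {"series": "0 0 0 0 0 0 -1;0 0 0 0 0 0 -1;0 0 0 0 0 0 -1"}}

```text
t: 12.48
ee_pos: [656.0, 2.2, 175.6]
orientation: [0.976, -0.02, -0.215, -0.006]
wrist_force: [-0.9, 0.7, -2.0]
gripper_width: 59.6
finger_force: 30.0
```

```bash
python3 -c "
from h import *
ci,im,d=grab('wrist');cv2.imwrite('pics/w6.png',im[...,::-1]);P=pts(ci,d);np.savez('w6.npz',im=im,d=d,P=P);deckrel('w6.npz')
p,M=deckpose(53,55,-3.5);plan(p,M=M)
s=bot.state();A=R.from_quat(s['orientation']);q=A.inv().apply(P.reshape(-1,3)-s['ee_pos'])
o=(abs(q[:,1])<26)&(q[:,0]>10)&(q[:,0]<70)&(abs(q[:,2]-8.5)<5)&(d.ravel()>0)&(im.min(-1).ravel()>140);q=q[o];print('held',len(q),np.percentile(q,[.5,50,99.5],axis=0).round(1).tolist())
print(np.linalg.lstsq(np.c_[q[:,:2],np.ones(len(q))],q[:,2],rcond=None)[0])
"
```

```text
deck Z = 0.0005x -0.0007y +2.73 4977
stop top X pct [-8.7 -5.7 -2.8] Y [-78.1  70.3] Z 38.7
stop yaw slope [-3.0000e-04 -5.7861e+00]
face X [-8.7  4.3 11.2] 1474
TCP in foot frame x 57.3 y -9.6 h 128.7
t 12.53 at [656.    2.5 175.9] q [-0.03  0.56  1.63  0.01  1.39  1.58] w 59.7 F [-0.1  0.9 -1.8] 
  shift [0.0039 0.006  0.0738] turn [ 0.0013 -0.0042  0.0079]
held 7016 [[10.2, -25.8, 6.7], [29.1, -0.1, 8.3], [45.7, 25.8, 12.5]]
[1.61283069e-02 1.87134099e-03 7.92597866e+00]
```

View pics/w6.png

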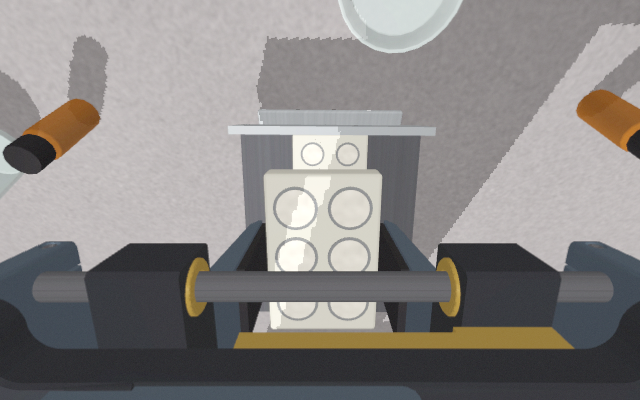

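The held short tile (far end at row 171) is 6 mm left of the long one and about 14 mm short of the stop.

Call:
{"name": "play_rows", "arguments": {"series": "0.002 0.002 0.015 0 -0.002 0.004 -1;0.005 0.004 0.032 0 -0.004 0.008 -1;0.008 0.006 0.05 0 -0.004 0.008 -1;0.01 0.006 0.062 0 -0.004 0.008 -1;0.01 0.006 0.07 0 -0.004 0.008 -1"}}

```text
t: 12.95
ee_pos: [634.7, -2.7, 106.4]
orientation: [0.976, -0.024, -0.217, -0.005]
wrist_force: [-0.9, 1.5, -2.1]
gripper_width: 60.0
finger_force: 30.0
```

Call:
{"name": "play_rows", "arguments": {"series": "0 0 0 0 0 0 -1;0 0 0 0 0 0 -1;0 0 0 0 0 0 -1"}}

```text
t: 13.2
ee_pos: [636.8, -3.1, 109.0]
orientation: [0.976, -0.024, -0.216, -0.005]
wrist_force: [0.7, -0.2, -1.5]
gripper_width: 59.3
finger_force: 30.0
```

```bash
python3 -c "
from h import *
ci,im,d=grab('wrist');cv2.imwrite('pics/w7.png',im[...,::-1]);np.savez('w7.npz',im=im,d=d,P=pts(ci,d));deckrel('w7.npz')
p,M=deckpose(46.3,45,-3.5);plan(p,M=M)"
```

```text
deck Z = 0.0000x -0.0004y +2.75 6874
stop top X pct [-8.8 -5.9  0.5] Y [-78.1  70.4] Z 38.7
stop yaw slope [ 1.2000e-03 -5.8344e+00]
face X [-8.8 -8.7  3.2] 1505
TCP in foot frame x 46.0 y -3.1 h 60.4
t 13.25 at [637.   -3.1 109.2] q [-0.04  0.62  1.68  0.    1.28  1.58] w 60.0 F [-0.5 -0.  -1.8] 
  shift [-0.0003 -0.0004  0.0154] turn [ 0.0011 -0.0021 -0.0009]
```

Call:
{"name": "play_rows", "arguments": {"series": "0 0 0.004 0 -0.003 0 -1;0 0 0.008 0 -0.003 0 -1;0 0 0.011 0 -0.003 0 -1;0 0 0.013 0 -0.003 0 -1;0 0 0.013 0 -0.003 0 -1"}}

```text
t: 13.67
ee_pos: [630.2, -2.9, 95.9]
orientation: [0.976, -0.025, -0.218, -0.005]
wrist_force: [-0.0, -1.0, -2.6]
gripper_width: 60.0
finger_force: 30.0
```

Call:
{"name": "play_rows", "arguments": {"series": "0 0 0.0005 0 0 0 -1;0 0 0.001 0 0 0 -1;0 0 0.0015 0 0 0 -1;0 0 0.002 0 0 0 -1;0 0 0.002 0 0 0 -1"}}

```text
t: 14.08
ee_pos: [629.9, -2.9, 94.6]
orientation: [0.976, -0.025, -0.218, -0.005]
wrist_force: [0.4, 0.1, -1.8]
gripper_width: 59.7
finger_force: 30.0
```

```bash
python3 -c "
from h import *
p,M=deckpose(46.3,43,-3.5);plan(p,M=M)"
```

```text
t 14.08 at [629.9  -2.9  94.6] q [-0.04  0.63  1.7   0.    1.26  1.58] w 59.7 F [ 0.4  0.1 -1.8] 
  shift [ 0.     -0.0005  0.0011] turn [ 0.0012  0.0026 -0.001 ]
```

Call:
{"name": "play_rows", "arguments": {"series": "0 0 0.0003 0 -0.001 0 -1;0 0 0.0007 0 -0.001 0 -1;0 0 0.001 0 -0.001 0 -1;0 0 0.001 0 -0.001 0 -1"}}

```text
t: 14.42
ee_pos: [629.5, -2.9, 93.7]
orientation: [0.976, -0.025, -0.218, -0.005]
wrist_force: [-0.4, -0.1, -1.5]
gripper_width: 59.5
finger_force: 30.0
```

Call:
{"name": "play_rows", "arguments": {"series": "0 0 0.0003 0 0 0 -1;0 0 0.0007 0 0 0 -1;0 0 0.0007 0 0 0 -1"}}

```text
t: 14.67
ee_pos: [629.4, -2.9, 93.6]
orientation: [0.976, -0.025, -0.218, -0.005]
wrist_force: [-0.8, -0.3, 4.4]
gripper_width: 59.5
finger_force: 30.0
```

```bash
python3 -c "
from h import *
p,M=deckpose(46.3,43,-3.5);plan(p,M=M)"
```

```text
t 14.67 at [629.4  -2.9  93.6] q [-0.04  0.63  1.7   0.    1.26  1.58] w 59.5 F [-0.8 -0.3  4.4] 
  shift [-0.     -0.0005  0.    ] turn [ 0.0011  0.0032 -0.0011]
```

Call:
{"name": "play_rows", "arguments": {"series": "0.0005 0 0 0 0 0 -1;0.001 0 0 0 0 0 -1;0.0015 0 0 0 0 0 -1;0.002 0 0 0 0 0 -1;0.002 0 0 0 0 0 -1"}}

```text
t: 15.08
ee_pos: [631.2, -3.0, 92.7]
orientation: [0.976, -0.025, -0.218, -0.005]
wrist_force: [-0.4, -0.4, 5.9]
gripper_width: 59.7
finger_force: 30.0
```

Call:
{"name": "play_rows", "arguments": {"series": "0.0004 0 0 0 0 0 -1;0.0008 0 0 0 0 0 -1;0.001 0 0 0 0 0 -1;0.001 0 0 0 0 0 -1"}}

```text
t: 15.42
ee_pos: [632.0, -3.0, 92.3]
orientation: [0.976, -0.025, -0.218, -0.005]
wrist_force: [-0.6, -0.1, 6.5]
gripper_width: 59.2
finger_force: 30.0
```

```bash
python3 -c "
from h import *
p,M=deckpose(43,43,-3.5);plan(p,M=M);print(M.T@bot.state()['wrist_force'])"
```

```text
t 15.42 at [632.   -3.   92.3] q [-0.04  0.63  1.69  0.    1.26  1.58] w 59.2 F [-0.6 -0.1  6.5] 
  shift [ 0.0004 -0.0005  0.    ] turn [ 0.0011  0.0035 -0.0009]
[-3.27711493  0.12729962 -5.67624605]
```

Call:
{"name": "play_rows", "arguments": {"series": "0.0004 0 0 0 0 0 -1;0.0008 0 0 0 0 0 -1;0.0011 0 0 0 0 0 -1;0.0011 0 0 0 0 0 -1"}}

```text
t: 15.75
ee_pos: [632.7, -3.0, 92.0]
orientation: [0.975, -0.025, -0.219, -0.005]
wrist_force: [-4.3, -0.2, 9.1]
gripper_width: 59.4
finger_force: 30.0
```

```bash
python3 -c "
from h import *
p,M=deckpose(43,43,-3.5);plan(p,M=M);print(M.T@bot.state()['wrist_force'])"
```

```text
t 15.75 at [632.7  -3.   92. ] q [-0.04  0.64  1.69  0.    1.26  1.58] w 59.4 F [-4.3 -0.2  9.1] 
  shift [-0.0004 -0.0006 -0.    ] turn [ 0.0011  0.0045 -0.001 ]
[-7.68622984  0.41981617 -6.40237598]
```

Stop touched. Releasing and retreating square off the deck.

Call:
{"name": "play_rows", "arguments": {"series": "-0.0003 0 -0.0003 0 0 0 -1;-0.0003 0 -0.0003 0 0 0 -1;-0.0003 0 -0.0003 0 0 0 -0.5;-0.0003 0 -0.0003 0 0 0 1;-0.0003 0 -0.0003 0 0 0 1"}}

```text
t: 16.17
ee_pos: [632.8, -3.0, 91.6]
orientation: [0.976, -0.025, -0.218, -0.005]
wrist_force: [0.9, 0.2, 0.4]
gripper_width: 70.3
finger_force: 0.0
```

Call:
{"name": "play_rows", "arguments": {"series": "0 0 0 0 0 0 1;0 0 0 0 0 0 1;0 0 0 0 0 0 1;0 0 -0.008 0 0 0 1;0 0 -0.025 0 0 0 1"}}

```text
t: 16.58
ee_pos: [642.1, -3.4, 113.4]
orientation: [0.975, -0.025, -0.22, -0.005]
wrist_force: [-1.1, -0.2, 0.2]
gripper_width: 91.6
finger_force: 0.0
```

Call:
{"name": "play_rows", "arguments": {"series": "0 0 -0.03 0 0 0 1;0 0 -0.06 0 0 0 1;0 0 -0.08 0 0 0 1;0 0 -0.09 0 0 0 1;0 0 -0.09 0 0 0 1"}}

```text
t: 17.0
ee_pos: [683.3, -5.4, 198.1]
orientation: [0.976, -0.025, -0.216, -0.005]
wrist_force: [0.6, 0.8, -0.9]
gripper_width: 91.3
finger_force: 0.0
```

```bash
python3 -c "
from h import *
s=bot.state();print(s['t'],s['ee_pos'])
ci,im,d=grab('wrist');cv2.imwrite('pics/w8.png',im[...,::-1]);np.savez('w8.npz',im=im,d=d,P=pts(ci,d));deckrel('w8.npz');tiledeck('w8.npz',32);tiledeck('w8.npz',16)"
```

```text
17.0 [683.28443529  -5.40615291 198.07093159]
deck Z = -0.0001x -0.0002y +2.75 8407
stop top X pct [-8.8 -3.1 16.5] Y [-77.1  69.6] Z 36.1
stop yaw slope [0.0009 0.6168]
face X [-8.8 -8.7 -8.6] 330
TCP in foot frame x 42.0 y -3.1 h 158.2
tile X [-8.8 86.2] Y [-49.3  49.2] Z 35.0 ((38.85844802856445, 0.09318923950195312), (119.55752563476562, 95.4605712890625), 89.9963150024414)
Z fit [-6.30000e-03  2.90000e-03  3.52881e+01]
edge slope [-2.0000e-04 -3.7073e+00]
tile X [ -8.9 116.4] Y [-33.6  52.8] Z 18.9 ((54.0981559753418, 10.165515899658203), (125.94503021240234, 97.96871185302734), 0.003742091590538621)
Z fit [ 2.16000e-02 -3.10000e-03  1.66673e+01]Traceback (most recent call last):
  File "<string>", line 4, in <module>
    ci,im,d=grab('wrist');cv2.imwrite('pics/w8.png',im[...,::-1]);np.savez('w8.npz',im=im,d=d,P=pts(ci,d));deckrel('w8.npz');tiledeck('w8.npz',32);tiledeck('w8.npz',16)
                                                                                                                                                   ~~~~~~~~^^^^^^^^^^^^^
  File "h.py", line 76, in tiledeck
    print("edge slope",np.polyfit(b[:len(e)],e.mean(1),1).round(4))
                                             ~~~~~~^^^
    rcount = _count_reduce_items(arr, axis, keepdims=keepdims, where=where)
    items *= arr.shape[mu.normalize_axis_index(ax, arr.ndim)]
                       ~~~~~~~~~~~~~~~~~~~~~~~^^^^^^^^^^^^^^
numpy.exceptions.AxisError: axis 1 is out of bounds for array of dimension 1
```

View pics/w8.png

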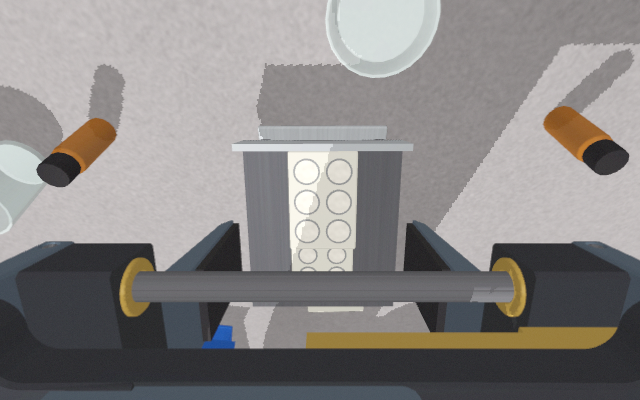

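The wrist view shows the short tile (x 289–357, rows 150–248) square on the long one and against the stop. Its upper edge is about 89 mm from the stop face and it lies flat, with the gripper well clear.

```bash
python3 -c "
from bench import bot
print(bot.close_job())"
```

```text
the job is handed in; nothing more can be done
None
```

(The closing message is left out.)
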